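# Start a captive bolt in its boss without crossing the thread

## Robot

A 6-joint arm with a two-finger parallel gripper is mounted at the origin on a cart in front of the work surface, level with it; the furniture and walls round the work are solid. World frame = base frame: x ahead of the robot, y to its left, z up, the work surface at z = 0. Lengths are in m, angles in rad, forces in N, time in s.
With the tool pointing down it reaches from about 0.375 to 0.75 m from the base axis. Payload 9 kg.
Tool frame: the origin (TCP) lies midway between the tips of the shut fingers; the grasp point (between the pads) lies 19 mm behind it; z points along the fingers, y is the line along which they close (so a half turn about z gives the same grasp; the last joint's range is limited). The gripper opens to 85 mm and grips with 20 to 120 N. Pads are 22 mm wide; open, the fingers measure 114 mm over their backs; the gripper's body (76 mm by 85 mm) begins 54 mm behind the grasp point. The pads swing forward as they close: fully open they stand 13 mm farther back than shut.
Start: joints at [-1.403, 0.104, 0.097, 1.564, 0, 1.353], TCP at [0.226, -0.556, 0.231] pointing down, gripper open.
Joint ranges: [-2.99, 2.99], [-0.84, 1.86], [-1.1, 1.16], [-1.84, 2.11], [-1.51, 1.56], [-3.14, 3.14]. Speed limits (rad/s): [2.22, 2.22, 2.57, 3.14, 3.14, 3.14].

## Interface

Orientations are given as [roll, pitch, yaw] about the fixed x, y, z axes, in that order (R = Rz(yaw) Ry(pitch) Rx(roll)).
In Python, from cell import observe, camera, get_calibration, sign_off gives the robot as it stands.
- The arm moves only by the tool play_rows, never from a script. Its argument "increments" is a list of rows, each a list of 5 numbers: the opening, from 0 (shut) to 1 (fully open), then the shift along the tool's x, y, z as a fraction of full scale, then the turn about the tool's z as a fraction of full scale. In form: [[fingers, tx, ty, tz, twist], ...]. A call has 1 to 8 rows; each row is the pose to reach, as a shift and turn from the pose commanded when the call began, along the tool's axes at that moment, turning the shorter way round; what a row does not reach only later rows make up. Full scale, the value 1, is 0.3 m for a shift and 360 degrees for a turn. A row lasts 1/8 s, in which the tool goes at most 62.5 mm and 10.7 degrees, less where a joint would pass 70% of its speed; a pose out of reach is approached as far as the arm can. A call with a number of a shift or a turn outside -1 to 1 is refused whole. A call with a gripper value outside its range is refused whole. The fingers move at their own pace and stop on an object; "newtons" is the grip in N (left out, the last holds). Time passes only in rows, so rows that repeat a pose let the fingers close. It gives the time, the measured TCP pose, the force, the opening and the grip force at its end, in the units of the state.
- observe(): the state, without advancing time (a new reading comes with each control period).
- camera(name): name is "scene" or "side" or "wrist"; returns (picture, depth): 480x640x3 uint8, blue, green, red; 480x640 float32, m along the optical axis (not along the pixel's ray), 0 where there is no reading.
- get_calibration(name): a dict with "fx", "fy", "cx", "cy" (pixels), "R" (3x3) and "t" (3): a world point X has camera coordinates R X + t; the wrist camera has in their place "mount" (4x4, takes a point from camera to tool coordinates, whose origin is the TCP and whose axes are the flange's). Camera axes: x right, y down, z forward; pixel columns grow to the right and rows downward; lengths in m; the calibration is good to about 2 mm. A picture is of the moment at which its call begins: read the wrist's pose just before it. get_calibration takes no time and is no camera call.
- sign_off(): hands the job in; it is judged then, once.
The state is a dict: "time_s": time; "joint_positions": joint angles; "qd": joint speeds; "effort": joint torques, N m; "tcp_pos": TCP position; "orientation": TCP orientation; "wrist_force": force on the tool from outside, world axes, zero at the start; "torque": the same for the moment, N m; "opening": finger opening in m; "gripper_force": force on a finger pad.
Only numpy, scipy, OpenCV 4.12 (cv2) and the standard library are available. Lean on these libraries where they do the work, as an engineer would, in place of code of your own. Each camera call takes 0.05 s, during which the arm holds its last target. There are 200 camera calls.

## Task

The hex bolt stands loosely in the threaded boss of the nut plate. Turn it backward (counter-clockwise from above) until it drops into the thread, going no more than a quarter of a turn past that, then screw it forward (clockwise) one full turn from the point where it dropped, to within a tenth of a turn. Finish while still holding the bolt head in the gripper, and leave the steel weight, the black screwdriver and the hex key beside it alone.

Things in the scene. Friction and masses are not known exactly. Their poses are not given: they have to be found in the camera images.
- nut_plate: aluminium plate 110 x 90 x 10 mm, fixed to the bench, with a round steel boss (46 mm diameter, mouth 42 mm above the bench) at its middle; origin at the centre of its underside, z up. Its x axis points to a white line on the boss's rim, which marks where the boss thread starts.
- boss_mouth (a point): centre of the boss's open mouth, on the bolt's axis, 42 mm above the bench
- bolt: upright steel bolt in the boss, captive (turns, sinks, rises 2 mm; cannot tilt or leave). Hex head 30 mm across flats, 24 mm high, on a plain 17 mm shank; about 0.25 kg. Origin: centre of the head's underside, z up; x is square to one pair of flats (others every 60 degrees) and points to a white dot on the head's top, above the start of the bolt's thread. Turns easily (0.02 N m).
- bolt_head (a point): centre of the flat top of the hex head, about 107 mm above the bench at the start, 92 mm at the end; the head reaches 24 mm down from it, and between head and boss (40 mm at the start, 26 mm at the end) is only shank and thread
- bolt_turn (a joint): bolt angle in rad, clockwise (forward) positive, 0 where white dot and white line meet; starts 0.4 to 1.5 ahead. Coming back, the bolt drops between about 0.2 and -0.15. It counts on over turns: one turn forward of the drop is 6.28; the thread ends at 8.8. Right-hand thread
- bolt_sink (a joint): depth of the bolt in m, down positive. Its lead first lies on top of the boss thread, so turning back raises it (pitch 8 mm a turn); about 0 just before the drop, then it falls 8 mm by its weight, or, if gripped, when lowered or pressed lightly; then forward turning lowers it 8 mm a turn, to 0.016
- steel_weight: bystander: loose pale square steel weight with a knob, 40 x 40 x 49 mm, origin at the centre of its underside
- screwdriver_1: bystander: loose black-handled screwdriver, 136 mm long, 18 mm high, lying
- hex_key: bystander: loose black hex key, 77 x 34 x 4 mm, lying

How it is judged:
On the way:
1. the bolt has been turned back and has dropped into the thread (value of joint bolt_turn below 0.35 rad and value of joint bolt_sink above 0.0055 m), for 0.1 s.
At the end, for the whole second after the job is handed in: the bolt is one turn forward of the drop (angle 5.45 to 7.1 rad), sunk at least 12.5 mm in the thread, at rest, and still gripped by the fingers (more than 2 N) (value of joint bolt_turn between 5.45 and 7.1 rad and value of joint bolt_sink above 0.0125 m and contact force between the fingers and bolt above 2 N and velocity of joint bolt_turn between -0.1 and 0.1 rad/s); the arm keeps its last pose, push and grip.
It fails at once if the bolt was turned forward before it had dropped into the thread (value of joint bolt_turn above 2.2 rad and value of joint bolt_sink below 0.007 m).
It fails at once if the bolt was turned back more than a quarter turn past the drop (value of joint bolt_turn below -1.8 rad).
It fails at once if a bystander was moved (distance of any of steel_weight, screwdriver_1, hex_key from where it was at the start of the episode above 0.015 m).
It also fails if it takes over 64 s, if anything falls off the work surface, if the arm or the gripper's body presses on something with over 40 N, if the wrist force passes 120 N, or if a joint passes its speed limit or range.

## Working session

There is one attempt and no reset: what is moved stays moved. The work goes in short steps, Python scripts to look and compute and a tool call to move; the robot and the scene stay as the last step left them, time stands still between calls to the robot, and variables do not carry over. Pictures are saved under pics/ and viewed, at most 10 in all, crops included, and the job is handed in when it is done.

Besides the shell and the picture viewer there is one more tool, called after "Request:" as name(argument=value, ...) on one line, values as JSON. play_rows: Moves the arm, as the interface text tells. Shift numbers are shares of 0.3 m and turn numbers shares of 360 degrees, none past 1 either way. Its arguments: {"type":"object","properties":{"increments":{"type":"array","items":{"type":"array","items":{"type":"number"}}},"newtons":{"type":"number"}},"required":["increments"]}

```bash
mkdir -p pics; python3 - <<'E'
from cell import *
import cv2,numpy as np
o=observe();print({k:np.round(v,3).tolist() for k,v in o.items()})
for n in("scene","side"):
    p,d=camera(n);cv2.imwrite(f"pics/{n}0.png",p);np.save(f"pics/{n}0.npy",d)
    c=get_calibration(n);print(n,{k:np.round(v,3).tolist() for k,v in c.items()})
print(get_calibration("wrist"))
E
```

```text
{'time_s': 0.0, 'joint_positions': [-1.403, 0.105, 0.096, 1.564, -0.0, 1.353], 'qd': [-0.001, 0.0, 0.0, 0.001, 0.001, 0.0], 'effort': [0.001, -55.693, 50.365, 0.017, -0.0, -0.0], 'tcp_pos': [0.226, -0.556, 0.231], 'orientation': [-3.14, -0.0, 0.386], 'wrist_force': [0.03, -0.771, -0.497], 'torque': [-0.025, 0.035, -0.017], 'gripper_force': 0.0, 'opening': 0.086}
scene {'fx': 448.932, 'fy': 448.932, 'cx': 319.063, 'cy': 240.503, 'R': [[-0.562, -0.827, 0.001], [-0.383, 0.26, -0.886], [0.733, -0.498, -0.463]], 't': [0.392, 0.257, 0.588]}
side {'fx': 446.827, 'fy': 446.827, 'cx': 318.621, 'cy': 243.824, 'R': [[-0.869, -0.495, -0.001], [-0.233, 0.41, -0.882], [0.437, -0.766, -0.472]], 't': [0.523, 0.139, 0.756]}
{'fx': 358.6387090335485, 'fy': 358.6387090335485, 'cx': 319.88410450123604, 'cy': 242.35984859234992, 'mount': array([[-8.73588701e-05, -9.59671818e-01, -2.81122739e-01,
         7.09974105e-02],
       [ 9.99999639e-01, -3.21601605e-04,  7.87105160e-04,
         5.12602910e-04],
       [-8.45772163e-04, -2.81122569e-01,  9.59671499e-01,
        -1.42452262e-01],
       [ 0.00000000e+00,  0.00000000e+00,  0.00000000e+00,
         1.00000000e+00]])}
```

View pics/scene0.png

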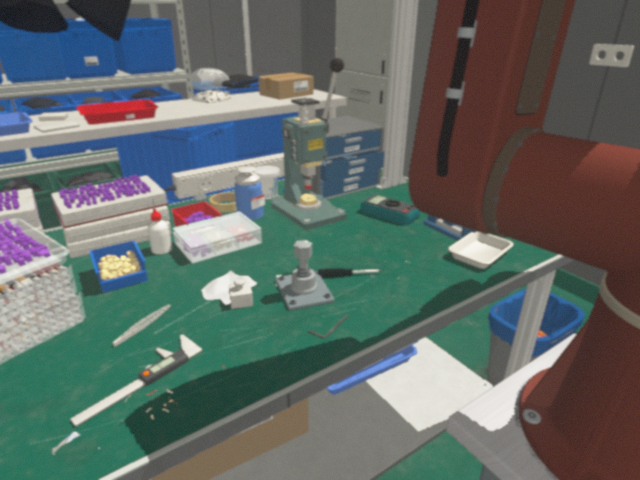

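Bolt head top is near (303,243), weight (241,293), screwdriver (345,272) and hex key (328,328). I'll compute their world positions.

```bash
cat > h.py <<'E'
from cell import *
import cv2,numpy as np
from scipy.spatial.transform import Rotation as Ro
def ray(c,u,v): return np.array([(u-c["cx"])/c["fx"],(v-c["cy"])/c["fy"],1.])
def fixed(n,u,v,d=None,z=None):
    c=get_calibration(n);R=np.array(c["R"]);t=np.array(c["t"]);r=ray(c,u,v)
    if z is not None:
        a=R.T@r;b=-R.T@t;d=(z-b[2])/a[2]
    return R.T@(r*d-t)
def wrist(u,v,z,tcp,ori):
    c=get_calibration("wrist");M=np.array(c["mount"]);T=np.eye(4);T[:3,:3]=Ro.from_euler("xyz",ori).as_matrix();T[:3,3]=tcp
    W=T@M;a=W[:3,:3]@ray(c,u,v);b=W[:3,3];return b+a*(z-b[2])/a[2]
E
python3 - <<'E'
from h import *
d=np.load("pics/scene0.npy");s=np.load("pics/side0.npy")
for u,v in[(303,243),(303,246),(303,258),(241,288),(240,300),(345,272),(375,271),(328,333)]:
    print(u,v,fixed("scene",u,v,d=d[v,u]).round(3))
print(fixed("scene",303,243,z=.107).round(3))
p=cv2.imread("pics/scene0.png")[220:350,190:390];cv2.imwrite("pics/a.png",cv2.resize(p,None,fx=4,fy=4,interpolation=2))
E
```

```text
303 243 [0.515 0.16  0.109]
303 246 [0.507 0.165 0.107]
303 258 [0.505 0.167 0.083]
241 288 [0.546 0.278 0.036]
240 300 [0.536 0.286 0.018]
345 272 [0.511 0.062 0.014]
375 271 [0.484 0.003 0.01 ]
328 333 [0.381 0.196 0.004]
[0.518 0.158 0.107]
```

View pics/a.png

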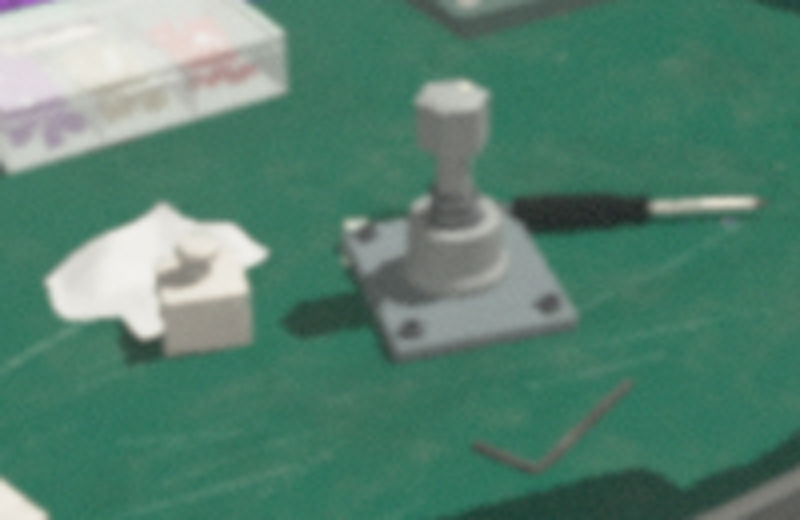

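The bolt axis is near (0.512, 0.161). I'll move in two halves, with the twist going toward low q6.

Request:
play_rows(increments=[[1, 0.3, -0.3, 0, -0.05], [1, 0.6, -0.6, 0, -0.1], [1, 0.89, -0.92, 0, -0.15], [1, 0.89, -0.92, 0, -0.2], [1, 0.89, -0.92, 0, -0.2], [1, 0.89, -0.92, 0, -0.2], [1, 0.89, -0.92, 0, -0.2], [1, 0.89, -0.92, 0, -0.2]])

```text
time_s: 1.1
tcp_pos: [0.3695, -0.199, 0.2312]
orientation: [-3.142, 0.0, 1.644]
wrist_force: [0.1, 0.2, 0.4]
opening: 0.085
gripper_force: 0.0
```

```bash
cat > g.py <<'E'
from h import *
def go(tgt):
    o=observe();R=Ro.from_euler("xyz",o["orientation"]).as_matrix()
    print("t",round(o["time_s"],2),"tcp",np.round(o["tcp_pos"],4),"ori",np.round(o["orientation"],3),"q",np.round(o["joint_positions"],2),"F",np.round(o["wrist_force"],1),"op",np.round(o["opening"],4),"gf",np.round(o["gripper_force"],1))
    if tgt is not None: print("shift",(R.T@(np.array(tgt)-o["tcp_pos"])/.3).round(4))
E
python3 -c "
from g import *
go([.512,.161,.231])"
```

```text
t 1.1 tcp [ 0.3695 -0.199   0.2312] ori [-3.142  0.     1.644] q [-0.81 -0.46 -0.4   1.62 -0.    0.69] F [0.1 0.2 0.4] op 0.085 gf 0.0
shift [1.1621e+00 5.6090e-01 4.0000e-04]
```

Request:
play_rows(increments=[[1, 0.2, 0.1, 0, -0.03], [1, 0.4, 0.2, 0, -0.06], [1, 0.6, 0.3, 0, -0.09], [1, 0.8, 0.4, 0, -0.12], [1, 1, 0.5, 0, -0.15], [1, 1, 0.5, 0, -0.18], [1, 1, 0.56, 0, -0.2], [1, 1, 0.56, 0, -0.2]])

```text
time_s: 2.1
tcp_pos: [0.516, 0.1107, 0.2304]
orientation: [-3.141, -0.001, 2.895]
wrist_force: [-0.2, 0.1, 1.0]
opening: 0.0856
gripper_force: 0.0
```

```bash
python3 -c "
from g import *
go([.512,.161,.231])"
```

```text
t 2.1 tcp [0.516  0.1107 0.2304] ori [-3.141e+00 -1.000e-03  2.895e+00] q [-0.04 -0.11 -0.12  1.56 -0.    0.21] F [-0.2  0.1  1. ] op 0.0856 gf 0.0
shift [ 0.054   0.1594 -0.0019]
```

Request:
play_rows(increments=[[1, 0.05, 0.16, 0, -0.03], [1, 0.05, 0.16, 0, -0.06], [1, 0.05, 0.16, 0, -0.09], [1, 0.05, 0.16, 0, -0.12], [1, 0.05, 0.16, 0, -0.15], [1, 0.05, 0.16, 0, -0.18], [1, 0.05, 0.16, 0, -0.2], [1, 0.05, 0.16, 0, -0.2]])

```text
time_s: 3.1
tcp_pos: [0.5122, 0.1606, 0.2312]
orientation: [3.141, -0.0, -2.134]
wrist_force: [0.3, -0.3, 0.2]
opening: 0.0855
gripper_force: 0.0
```

```bash
python3 -c "
from g import *
go([.512,.161,.231])
p,d=camera('wrist');cv2.imwrite('pics/w0.png',p);np.save('pics/w0.npy',d)"
```

```text
t 3.1 tcp [0.5122 0.1606 0.2312] ori [ 3.141 -0.    -2.134] q [ 0.06 -0.09 -0.1   1.56 -0.   -0.95] F [ 0.3 -0.3  0.2] op 0.0855 gf 0.0
shift [-0.0007  0.0012  0.0005]
```

View pics/w0.png

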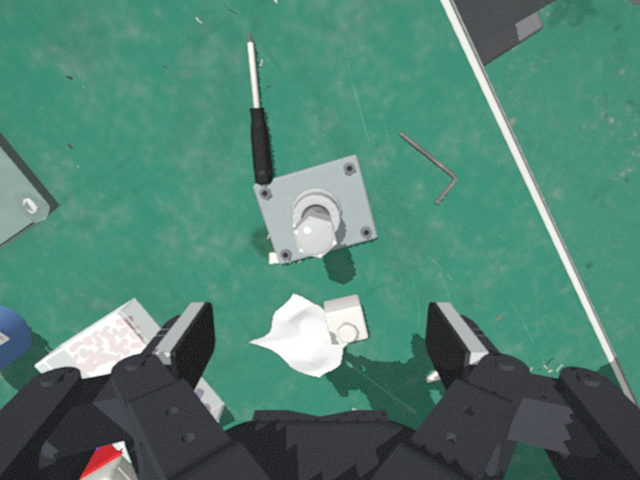

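```bash
python3 -c "
from g import *
p=cv2.imread('pics/w0.png')[170:270,260:380];cv2.imwrite('pics/w0c.png',cv2.resize(p,None,fx=6,fy=6,interpolation=2))"
```

```text
(no output)
```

View pics/w0c.png

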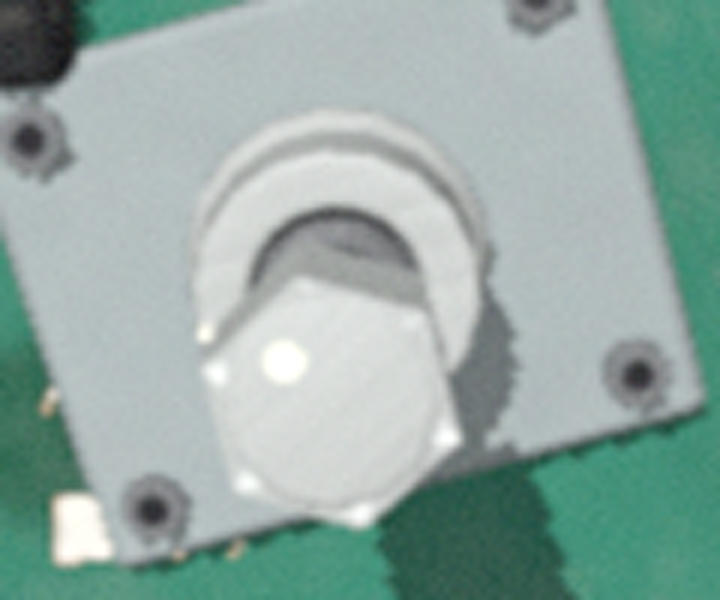

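The head's corners in the crop are (308,283), (418,320), (450,438), (362,515), (245,485) and (213,372). The dot is at (284,362), and a white mark on the boss rim shows at about (205,335).

```bash
python3 -c "
from g import *
o=observe();f=lambda u,v,z:wrist(260+u/6,170+v/6,z,o['tcp_pos'],o['orientation'])
P=np.array([f(u,v,.107) for u,v in[(308,283),(418,320),(450,438),(362,515),(245,485),(213,372)]])
c=P.mean(0);print(P.round(4),c.round(4))
a=np.degrees(np.arctan2(*(P-c)[:,[1,0]].T[::1]));print(a.round(1),np.linalg.norm(P-c,axis=1).round(4))
D=f(284,362,.107)-c;print('dot',np.degrees(np.arctan2(D[1],D[0])),np.linalg.norm(D))
Q=np.array([f(u,v,.042) for u,v in[(205,335),(195,290),(335,150),(480,270),(455,365)]]);print(Q.round(4))
L=Q[0]-c;print('line',np.degrees(np.arctan2(L[1],L[0])),np.linalg.norm(L[:2]))
H=np.array([f(u,v,.010) for u,v in[(30,140),(537,5),(637,374),(152,510)]]);print('plate',H.mean(0).round(4))
m=np.exp(6j*np.radians(a)).mean();print('corner phase',np.degrees(np.angle(m))/6)
print('closing y', [np.degrees(x) for x in (np.arctan2(*Ro.from_euler('xyz',o['orientation']).as_matrix()[[1,0],1]),)])
"
```

```text
[[0.5104 0.1452 0.107 ]
 [0.5012 0.1568 0.107 ]
 [0.506  0.1723 0.107 ]
 [0.5212 0.175  0.107 ]
 [0.5318 0.1634 0.107 ]
 [0.527  0.1485 0.107 ]] [0.5163 0.1602 0.107 ]
[-111.3 -167.1  130.5   71.7   11.7  -47.4] [0.0161 0.0155 0.0158 0.0156 0.0159 0.0159]
dot -73.6474435161593 0.008259524193347762
[[0.5377 0.1547 0.042 ]
 [0.535  0.1478 0.042 ]
 [0.5045 0.1409 0.042 ]
 [0.4954 0.169  0.042 ]
 [0.5068 0.18   0.042 ]]
line -14.47699218608977 0.022121584484070565
plate [0.5174 0.1615 0.01  ]
corner phase 11.343972539423833
closing y [np.float64(147.68530172653425)]
```

The centre comes out at (0.5168, 0.1608). The flats are at about 102°/162° and the bolt starts about 1.08 rad ahead, both plausible. I'll align the fingers square to the 162° flats and descend.

```bash
python3 -c "
from g import *
go([.5168,.1608,.076])"
```

```text
t 3.15 tcp [0.5122 0.1608 0.2312] ori [ 3.141 -0.    -2.135] q [ 0.06 -0.09 -0.1   1.56 -0.   -0.95] F [ 0.5 -0.8  0.6] op 0.0855 gf 0.0
shift [-0.0083 -0.013   0.5173]
```

Request:
play_rows(increments=[[1, -0.0083, -0.013, 0, -0.02], [1, -0.0083, -0.013, 0.1, -0.04], [1, -0.0083, -0.013, 0.2, -0.04], [1, -0.0083, -0.013, 0.3, -0.04], [1, -0.0083, -0.013, 0.4, -0.04], [1, -0.0083, -0.013, 0.48, -0.04], [1, -0.0083, -0.013, 0.517, -0.04], [1, -0.0083, -0.013, 0.517, -0.04]], newtons=40)

```text
time_s: 4.15
tcp_pos: [0.5166, 0.1615, 0.0759]
orientation: [3.141, -0.0, -1.879]
wrist_force: [-0.4, 0.4, 0.3]
opening: 0.085
gripper_force: 0.0
```

```bash
python3 -c "
from g import *
go([.5168,.1608,.076])
p,d=camera('wrist');cv2.imwrite('pics/w1.png',p)"
```

```text
t 4.15 tcp [0.5166 0.1615 0.0759] ori [ 3.141 -0.    -1.879] q [ 0.06 -0.04 -0.33  1.28 -0.   -1.2 ] F [-0.4  0.4  0.3] op 0.085 gf 0.0
shift [ 0.002  -0.0013 -0.0004]
```

View pics/w1.png

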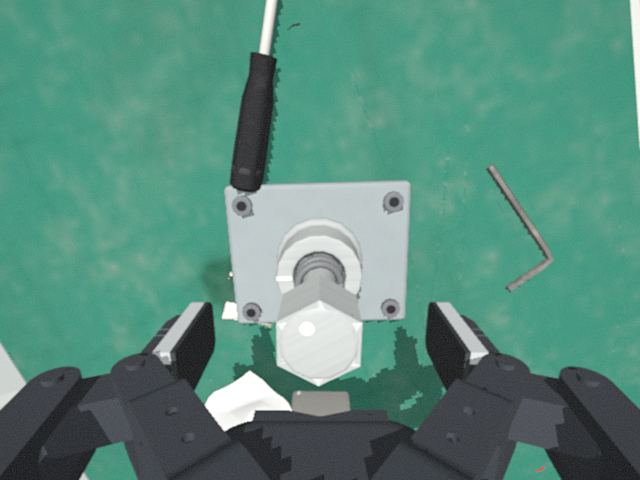

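The head at (319,343) is centred between the fingers with its flats square to them, and the white line is at (285,278). I'll close the gripper.

Request:
play_rows(increments=[[0, 0, 0, 0, 0], [0, 0, 0, 0, 0], [0, 0, 0, 0, 0], [0, 0, 0, 0, 0], [0, 0, 0, 0, 0], [0, 0, 0, 0, 0], [0, 0, 0, 0, 0], [0, 0, 0, 0, 0]], newtons=40)

```text
time_s: 5.2
tcp_pos: [0.5173, 0.1618, 0.0764]
orientation: [-3.141, 0.0, -1.876]
wrist_force: [1.2, 0.1, 4.2]
opening: 0.0292
gripper_force: 43.8
```

Request:
play_rows(increments=[[0, 0, 0, -0.0007, -0.024], [0, 0, 0, -0.0014, -0.048], [0, 0, 0, -0.0021, -0.072], [0, 0, 0, -0.0028, -0.096], [0, 0, 0, -0.0035, -0.12], [0, 0, 0, -0.0042, -0.14], [0, 0, 0, -0.0042, -0.14]])

```text
time_s: 6.08
tcp_pos: [0.5163, 0.1617, 0.0772]
orientation: [3.14, 0.001, -0.997]
wrist_force: [-5.2, -1.0, 6.3]
opening: 0.0295
gripper_force: 44.0
```

Request:
play_rows(increments=[[0, 0, 0, -0.0006, -0.02], [0, 0, 0, -0.0006, -0.04], [0, 0, 0, -0.0006, -0.06], [0, 0, 0, -0.0006, -0.08], [0, 0, 0, -0.0006, -0.08]])

```text
time_s: 6.7
tcp_pos: [0.5158, 0.1612, 0.0764]
orientation: [3.139, 0.002, -0.497]
wrist_force: [-2.9, -4.5, -3.1]
opening: 0.0292
gripper_force: 43.0
```

The vertical force flipped from +6 N to -3 N, so the bolt now hangs free of the lead. I'll lower it gently.

Request:
play_rows(increments=[[0, 0, 0, 0.005, 0], [0, 0, 0, 0.01, 0], [0, 0, 0, 0.015, 0], [0, 0, 0, 0.02, 0], [0, 0, 0, 0.024, 0], [0, 0, 0, 0.024, 0]])

```text
time_s: 7.45
tcp_pos: [0.5159, 0.1612, 0.0702]
orientation: [3.139, 0.001, -0.499]
wrist_force: [-6.8, -4.7, 5.1]
opening: 0.0291
gripper_force: 44.1
```

```bash
python3 -c "
from g import *
go(None)
p,d=camera('wrist');cv2.imwrite('pics/w2.png',p)"
```

```text
t 7.45 tcp [0.5159 0.1612 0.0702] ori [ 3.139e+00  1.000e-03 -4.990e-01] q [ 0.06 -0.04 -0.34  1.27 -0.   -2.58] F [-6.8 -4.7  5.1] op 0.0291 gf 44.1
```

View pics/w2.png

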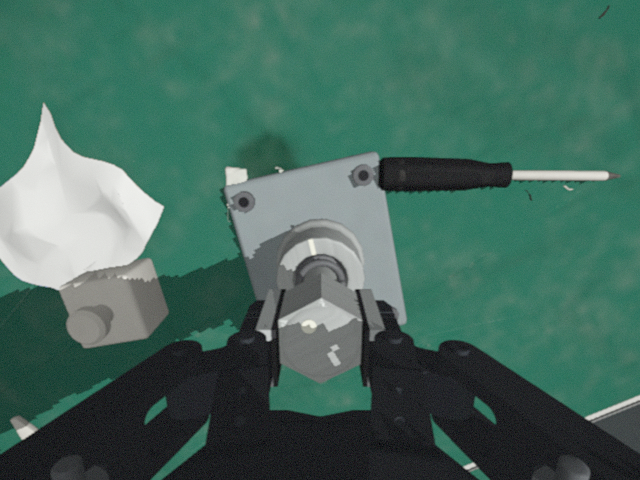

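TCP height (0.0702) gives a sink of about 7.6 mm, which matches a drop at about -0.28 rad. Next I'll turn forward, following the pitch.

Request:
play_rows(increments=[[0, 0, 0, 0.0005, 0.02], [0, 0, 0, 0.0013, 0.048], [0, 0, 0, 0.002, 0.076], [0, 0, 0, 0.0027, 0.104], [0, 0, 0, 0.0035, 0.132], [0, 0, 0, 0.0043, 0.16], [0, 0, 0, 0.005, 0.19], [0, 0, 0, 0.0056, 0.21]])

```text
time_s: 8.5
tcp_pos: [0.5172, 0.1618, 0.0688]
orientation: [-3.141, 0.0, -1.823]
wrist_force: [-0.0, -1.7, 1.1]
opening: 0.0291
gripper_force: 43.4
```

Request:
play_rows(increments=[[0, 0, 0, 0.0007, 0.028], [0, 0, 0, 0.0014, 0.056], [0, 0, 0, 0.0022, 0.084], [0, 0, 0, 0.003, 0.112], [0, 0, 0, 0.0037, 0.14], [0, 0, 0, 0.0045, 0.17], [0, 0, 0, 0.0053, 0.2], [0, 0, 0, 0.0053, 0.2]])

```text
time_s: 9.5
tcp_pos: [0.5181, 0.1608, 0.0674]
orientation: [-3.14, 0.002, -3.079]
wrist_force: [3.9, -6.8, -1.2]
opening: 0.0291
gripper_force: 43.3
```

Request:
play_rows(increments=[[0.8, 0, 0, 0, 0], [0.8, 0, 0, 0, 0], [0.8, 0, 0, 0, 0], [0.8, 0, 0, 0, 0], [0.8, 0, 0, 0, 0], [0.8, 0, 0, 0, 0]])

```text
time_s: 10.25
tcp_pos: [0.517, 0.1618, 0.0671]
orientation: [-3.142, 0.0, -3.07]
wrist_force: [0.8, 0.3, -0.5]
opening: 0.0685
gripper_force: 0.0
```

```bash
python3 -c "
from g import *
go([.5168,.1613,.0665])"
```

```text
t 10.25 tcp [0.517  0.1618 0.0671] ori [-3.142  0.    -3.07 ] q [ 0.06 -0.04 -0.35  1.26 -0.   -0.01] F [ 0.8  0.3 -0.5] op 0.0685 gf 0.0
shift [ 0.0008 -0.0016  0.0021]
```

Request:
play_rows(increments=[[0.8, 0.001, -0.0016, 0, -0.028], [0.8, 0.001, -0.0016, 0, -0.056], [0.8, 0.001, -0.0016, 0, -0.084], [0.8, 0.001, -0.0016, 0, -0.112], [0.8, 0.001, -0.0016, 0, -0.14], [0.8, 0.001, -0.0016, 0, -0.1667], [0.8, 0.001, -0.0016, 0, -0.1667], [0.8, 0.001, -0.0016, 0, -0.1667]])

```text
time_s: 11.25
tcp_pos: [0.5167, 0.1612, 0.0671]
orientation: [-3.142, -0.0, -2.026]
wrist_force: [0.0, 0.2, -0.0]
opening: 0.068
gripper_force: 0.0
```

```bash
python3 -c "
from g import *
go([.5168,.1613,.0665])
p,d=camera('wrist');cv2.imwrite('pics/w3.png',p)"
```

```text
t 11.25 tcp [0.5167 0.1612 0.0671] ori [-3.142 -0.    -2.026] q [ 0.06 -0.04 -0.35  1.26 -0.   -1.05] F [ 0.   0.2 -0. ] op 0.068 gf 0.0
shift [-0.0003 -0.0002  0.0021]
```

View pics/w3.png

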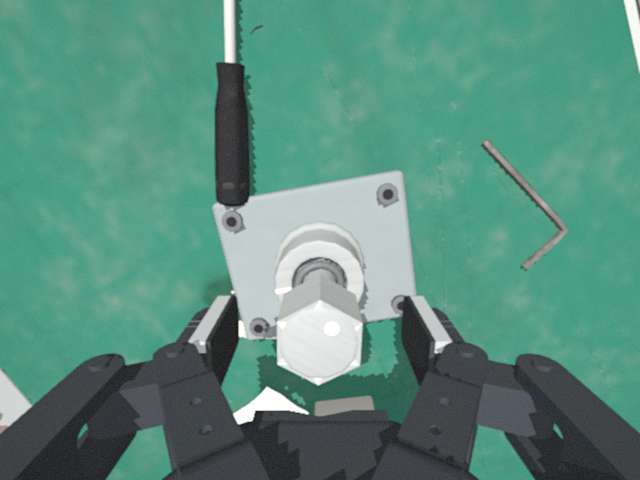

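The flats are square to the fingers and the dot at (332,328) sits one flat further on, as expected. I'll regrip and turn forward about 0.62 turn.

Request:
play_rows(increments=[[0, 0, 0, 0, 0], [0, 0, 0, 0, 0], [0, 0, 0, 0, 0], [0, 0, 0, 0, 0], [0, 0, 0, 0, 0], [0, 0, 0, 0, 0], [0, 0, 0, 0, 0], [0, 0, 0, 0, 0]])

```text
time_s: 12.3
tcp_pos: [0.5171, 0.1611, 0.0673]
orientation: [-3.141, 0.0, -2.023]
wrist_force: [4.4, -2.6, -0.0]
opening: 0.0294
gripper_force: 42.8
```

Request:
play_rows(increments=[[0, 0, 0, 0.0005, 0.02], [0, 0, 0, 0.0013, 0.048], [0, 0, 0, 0.002, 0.076], [0, 0, 0, 0.0027, 0.104], [0, 0, 0, 0.0035, 0.132], [0, 0, 0, 0.0043, 0.16], [0, 0, 0, 0.005, 0.19], [0, 0, 0, 0.0056, 0.21]])

```text
time_s: 13.3
tcp_pos: [0.5174, 0.1606, 0.0657]
orientation: [-3.14, 0.002, 2.936]
wrist_force: [5.1, -5.3, 0.6]
opening: 0.0294
gripper_force: 42.7
```

Request:
play_rows(increments=[[0, 0, 0, 0.0007, 0.028], [0, 0, 0, 0.0014, 0.056], [0, 0, 0, 0.0022, 0.084], [0, 0, 0, 0.003, 0.112], [0, 0, 0, 0.0037, 0.14], [0, 0, 0, 0.0045, 0.17], [0, 0, 0, 0.0053, 0.2], [0, 0, 0, 0.0053, 0.2]])

```text
time_s: 14.3
tcp_pos: [0.5169, 0.1601, 0.0639]
orientation: [-3.142, 0.002, 1.681]
wrist_force: [3.5, -7.9, 1.7]
opening: 0.0296
gripper_force: 42.9
```

Request:
play_rows(increments=[[0, 0, 0, 0.0007, 0.028], [0, 0, 0, 0.0014, 0.056], [0, 0, 0, 0.0022, 0.084], [0, 0, 0, 0.003, 0.112], [0, 0, 0, 0.0037, 0.14], [0, 0, 0, 0.0045, 0.17], [0, 0, 0, 0.0053, 0.2], [0, 0, 0, 0.0057, 0.215]])

```text
time_s: 15.3
tcp_pos: [0.5164, 0.1605, 0.0621]
orientation: [3.14, 0.001, 0.329]
wrist_force: [1.2, -5.6, 2.3]
opening: 0.0294
gripper_force: 43.0
```

Request:
play_rows(increments=[[0, 0, 0, 0, 0], [0, 0, 0, 0, 0], [0, 0, 0, 0, 0], [0, 0, 0, 0, 0]])

```text
time_s: 15.8
tcp_pos: [0.5164, 0.1605, 0.0622]
orientation: [3.14, 0.001, 0.333]
wrist_force: [1.0, -5.7, 2.3]
opening: 0.0292
gripper_force: 43.1
```

```bash
python3 -c "
from g import *
go(None)
p,d=camera('wrist');cv2.imwrite('pics/w4.png',p)"
```

```text
t 15.8 tcp [0.5164 0.1605 0.0622] ori [3.14e+00 1.00e-03 3.33e-01] q [ 0.06 -0.03 -0.35  1.25 -0.    2.87] F [ 1.  -5.7  2.3] op 0.0292 gf 43.1
```

View pics/w4.png

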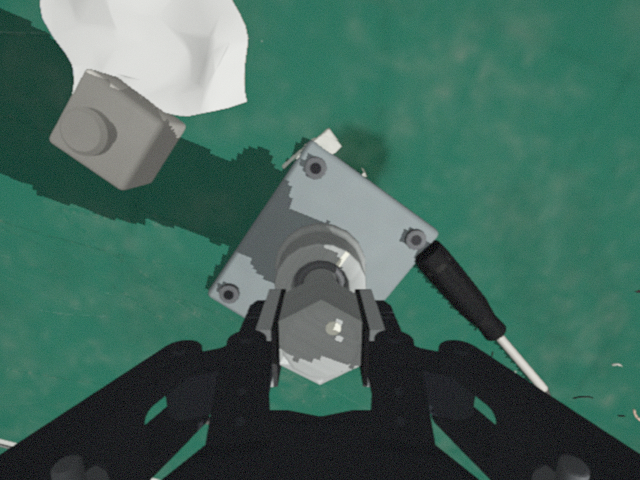

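The dot (333,327) and the boss line (342,260) are nearly in line again, so the bolt is about one turn forward. Sink is about 15.6 mm and it is still gripped at 43 N, so I'm handing the job in.

```bash
python3 -c "
from cell import *
print(sign_off())"
```

```text
the job is handed in; nothing more can be done
None
```

I turned the bolt back until it dropped at about -0.3 rad, then screwed it forward to about 6.2 rad (one turn from the white line), sunk about 15.6 mm by my estimate. It is still held at 43 N, no contact was made with the weight, screwdriver or hex key, and I handed it in at about 16 s; no verdict came back.

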